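# Fit the missing screening sleeve over a bare amplifier valve

### The arm

A 6-joint arm with a two-finger parallel gripper is mounted at the origin on the work surface. World frame = base frame: x ahead of the robot, y to its left, z up, the work surface at z = 0. Lengths are in mm, angles in rad, forces in N, time in s.
With the tool pointing down it reaches from about 350 to 875 mm from the base axis. Payload 4.2 kg.
Tool frame: the origin (TCP) lies at the very end of the fingers, on their centre line; the grasp point (between the pads) lies arm.hold_point_z behind it (arm.hold_point_z is the distance from the TCP to the grasp point, in mm); y points along the fingers, x is the direction in which the jaws open and shut, and the axes are right-handed (so a half turn about y gives the same grasp; the last joint's range is limited). The gripper opens to 85 mm and grips with 20 to 120 N. Pads are 22 mm wide; open, the fingers measure 114 mm over their backs; the gripper's body (76 mm by 85 mm) begins 54 mm behind the grasp point. The pads swing forward as they close: fully open they stand 13 mm farther back than shut.
Start: joints at [-0.954, 0.385, 0.008, 0, -1.194, -0.259], TCP at [218.898, -585.391, 231.312] pointing down, gripper open.
Joint ranges: [-3.14, 3.14], [-1.21, 2.06], [-1.07, 1.41], [-3.16, 2.05], [-2.99, -0.16], [-3.1, 3.1]. Speed limits (rad/s): [2.79, 2.79, 3.14, 3.14, 3.14, 3.14].

### API

Orientations are given as a unit quaternion [x, y, z, w].
In Python, from bench import arm gives the robot as it stands.
- The arm moves only by the shell command python3 -m creep 'ROWS'. ROWS is JSON, a list of rows, each a list of 3 entries, a list of its own where there are three numbers: the shift along the world's x, y, z in mm, then the turn, a rotation vector about the world's x, y, z in rad, then the gripper command: -1 is shut, 1 is fully open, values between are in proportion. In form: [[[dx, dy, dz], [wx, wy, wz], jaw], ...]. A call has 1 to 12 rows; each row is the pose to reach, as a shift and turn from the pose commanded when the call began; what a row does not reach only later rows make up. A row lasts 1/12 s, in which the tool goes at most 41.7 mm and 7.16 degrees, less where a joint would pass 70% of its speed; a pose out of reach is approached as far as the arm can. A call with a gripper value outside its range is refused whole. The fingers move at their own pace and stop on an object; the grip force is fixed at half the most. Time passes only in rows, so rows that repeat a pose let the fingers close. It gives the time, the measured TCP pose, the force and the opening at its end, in the units of the state.
- arm.read_state(): the state, without advancing time (a new reading comes with each control period).
- arm.get_image(name): name is "scene" or "top" or "wrist"; returns (picture, depth): 480x640x3 uint8, red, green, blue; 480x640 float32, mm along the optical axis (not along the pixel's ray), 0 where there is no reading.
- arm.camera_params(name): a dict with "camera_matrix" (3x3 intrinsics, pixels), "extrinsics" (4x4, takes a point from world to camera coordinates); the wrist camera has in their place "T_tool_cam" (4x4, takes a point from camera to tool coordinates, whose origin is the TCP and whose axes are the tool frame's). Camera axes: x right, y down, z forward; pixel columns grow to the right and rows downward; lengths in mm; the calibration is good to about 2 mm. A picture is of the moment at which its call begins: read the wrist's pose just before it. camera_params takes no time and is no camera call.
- arm.job_done(): hands the job in, once; it reports no verdict.
The state is a dict: "clock": time; "joints": joint angles; "joint_vel": joint speeds; "joint_efforts": joint torques, N m; "position": TCP position; "ee_rot": TCP orientation; "contact_force": force on the tool from outside, world axes, zero at the start; "wrist_torque": the same for the moment, N m; "gripper_width": finger opening in mm.
Only numpy, scipy, OpenCV 4.12 (cv2) and the standard library are available. Lean on these libraries where they do the work, as an engineer would, in place of code of your own. Each camera call takes 0.05 s, during which the arm holds its last target.

### The job

One valve on the amplifier chassis still has no screening sleeve. Take the long loose sleeve that lies on its side on the mat, stand it on end so that it can be taken again from above (only a gripper coming straight down fits between the transformers and capacitors), and slide it down over the bare valve, under control rather than dropping it, until it stands fully home on the chassis like its neighbours. Go gently on the glass, and leave the short sleeve and the other things on the mat where they are.

Things in the scene. Friction and masses are not known exactly. Their poses are not given: they have to be found in the camera images.
- chassis: Amplifier chassis fixed on the left or right half of the bench, yaw up to 0.2 rad: flat box 280 (its x) x 410 (its y) x 65 mm high, black sides, aluminium top. Origin: centre of its underside. On top, at chassis x = 20 mm, y = -90, 0 and 90 mm, stand three valves in a row; two already wear sleeves (47 mm diameter, top 100 mm above the chassis top), one is bare.
- transformers (a point): Middle of the chassis top between two black transformer covers, each 100 (x) x 135 (y) x 105 mm high, centred 82.5 mm to either side of this point along chassis y. Their faces stand 47 mm from the valves' axes, so fingers close along the row of valves (chassis y) there, and a gripper leaning over has no room. Point at chassis x = -77, y = 0, z = 65 mm; axes as the chassis.
- cans (a point): Point at the middle of the valve row on the chassis top (chassis x = 20, y = 0, z = 65 mm; axes as the chassis). In chassis axes from here: an aluminium can 45 mm diameter, 105 mm high at each end of the row (y = -178 and 178 mm), and four black capacitors 33 mm diameter, 100 mm high at x = 82 mm, y = -135, -45, 45 and 135 mm.
- bare_valve: The one glass power valve (vacuum tube) that has no sleeve, upright and fixed in one of the three sockets. Origin on its axis at the chassis top (65 mm above the bench), z up the axis. A black socket skirt 38.6 mm diameter, 12 mm high (tapering over its top 3 mm to 34.4 mm), then the valve's black base 34.4 mm diameter, then a glass bulb 32.4 mm diameter with a domed top, 92 mm above the chassis top.
- valve_top (a point): The tip of the bare valve's glass dome, on its axis, 92 mm above the chassis top.
- sleeve: The loose long screening sleeve: a plain spun-aluminium tube open at both ends, 100 mm long, 47 mm outside and 42 mm inside diameter (2.5 mm wall), about 60 to 130 g, both ends alike, so either end may go down. At the start it lies on its side on the mat. This frame's x axis runs along the tube's axis; this origin is on its outer wall half-way along (the underside as it lies at the start). It rolls if pushed sideways.
- sleeve_mid (a point): The centre of the long sleeve: on its axis, half-way along its 100 mm (x axis along the tube's axis). When it lies on the mat this is about 26 mm above the bench; fully home on the bare valve, 50 mm above the chassis top.
- mat: Grey repair mat 340 (x) x 380 (y) x 3 mm lying fixed on the bench, on the half where the chassis is not; origin at the centre of its underside. It carries the loose sleeve and the bystanders; its middle is otherwise free.
- short_sleeve_mid (a point): Bystander: the centre of a short sleeve, like the long one but only 60 mm long, lying on its side near the mat's edge towards the robot; x along its axis. Not needed.
- spare_valve_mid (a point): Bystander: the middle (40 mm up) of a spare glass valve standing loose on its base, 34 mm diameter, 80 mm tall, z up. Easily tipped.
- flux_jar: Bystander: a closed jar 48 mm diameter, 62 mm tall, standing; origin at the centre of its underside.
- spare_can: Bystander: a black can capacitor with an aluminium top, 35 mm diameter, 99 mm tall, standing loose; origin at the centre of its underside.
- screwdriver: Bystander: a screwdriver 190 mm long, 26 mm thick at the handle, lying along its x; origin under its middle.
- multimeter: Bystander: a hand multimeter 150 (x) x 74 (y) x 34 mm high (43 mm over its dial) lying flat; origin at the centre of its underside.
- screw_dish: Bystander: a steel dish 68 mm diameter, 22 mm high, standing; origin at the centre of its underside.
There are look-alikes about, which are no part of the job. What is shaped like the sleeve but brown is not meant.

How it is judged (in metres and radians):
On the way:
1. the long sleeve has been stood on end on the mat or bench and let go (angle between the x axis of sleeve and the z axis of bare_valve, either way round below 0.08 rad and height (world z) of sleeve_mid between 0.044 and 0.06 m and contact force between the fingers and sleeve below 0.1 N), for 0.2 s.
At the end, for the whole second after the job is handed in: The long sleeve stands over the bare valve, its foot on the chassis top (its centre 45 to 54 mm above the chassis top), axis within 5 mm of the valve's and within 0.06 rad of it, at rest and let go; the things on the mat are where they were (within 30 mm) (horizontal distance between sleeve_mid and bare_valve below 0.005 m and z of sleeve_mid in the frame of bare_valve between 0.045 and 0.054 m and angle between the x axis of sleeve and the z axis of bare_valve, either way round below 0.06 rad and linear speed of sleeve below 0.02 m/s and contact force between the fingers and sleeve below 0.1 N); the robot touches nothing.
It fails at once if the glass of the bare valve or its socket is knocked or pressed with more than 25 N (contact force between bare_valve and anything else above 25 N).
It fails at once if the sleeve is dropped over the valve (faster than 0.4 m/s around it) (horizontal distance between sleeve_mid and bare_valve below 0.012 m and z of sleeve_mid in the frame of bare_valve below 0.135 m and linear speed of sleeve above 0.4 m/s).
It fails at once if the spare valve on the mat is tipped over (angle between spare_valve_mid's own z axis and vertical above 0.4 rad).
It fails at once if the spare can on the mat is tipped over (angle between spare_can's own z axis and vertical above 0.4 rad).
It fails at once if a bystander on the mat is moved by more than 30 mm (distance of any of short_sleeve_mid, spare_valve_mid, flux_jar, spare_can, screwdriver, multimeter, screw_dish from where it was at the start of the episode above 0.03 m).
It also fails if it takes over 64 s, if anything falls off the work surface, if the arm or the gripper's body presses on something with over 40 N, if the wrist force passes 120 N, or if a joint passes its speed limit or range.

## Working session

There is one attempt and no reset: what is moved stays moved. The work goes in short steps, Python scripts to look and compute and a shell command to move; the robot and the scene stay as the last step left them, time stands still between calls to the robot, and variables do not carry over. Pictures are saved under pics/ and viewed, and the job is handed in when it is done.

```bash
mkdir -p pics; ls; python3 - <<'E'
from bench import arm
import cv2
print(arm.hold_point_z); s=arm.read_state(); print(s)
for n in ("scene","top"):
    p,d=arm.get_image(n); cv2.imwrite(f"pics/{n}0.png",p[:,:,::-1]); 
    import numpy as np; np.save(f"{n}0.npy",d)
    c=arm.camera_params(n); print(n,np.round(c["camera_matrix"],1).tolist(),np.round(c["extrinsics"],3).tolist())
print(arm.camera_params("wrist"))
E
```

```text
pics
18.700000000000003
{'clock': 0.0, 'joints': array([-9.54399856e-01,  3.85564148e-01,  6.61428355e-03, -5.08378256e-04,
       -1.19401378e+00, -2.58595809e-01]), 'joint_vel': array([-5.26564144e-04, -8.76843148e-04,  9.73850752e-05, -9.10065368e-04,
        1.16781854e-03, -7.63566423e-04]), 'joint_efforts': array([-7.31951741e-05, -3.92288768e+01,  1.88397288e+01,  4.18605432e+00,
       -4.64485915e-03, -6.93443297e-06]), 'position': array([ 218.69151503, -584.85580589,  230.21110436]), 'ee_rot': array([ 0.40243704,  0.5813739 , -0.58053732, -0.40376384]), 'contact_force': array([0.87167858, 0.5676516 , 0.45507584]), 'wrist_torque': array([-0.04635932,  0.05930237, -0.01855933]), 'gripper_width': 85.40539991399854}
scene [[531.4, 0.0, 309.9], [0.0, 531.4, 237.2], [0.0, 0.0, 1.0]] [[-0.427, 0.904, -0.021, 319.867], [0.618, 0.274, -0.736, -167.807], [-0.66, -0.327, -0.676, 1667.096], [0.0, 0.0, 0.0, 1.0]]
top [[479.8, 0.0, 309.9], [0.0, 479.8, 245.9], [0.0, 0.0, 1.0]] [[0.01, -1.0, -0.017, -119.243], [-0.984, -0.007, -0.179, 463.282], [0.179, 0.018, -0.984, 1479.046], [0.0, 0.0, 0.0, 1.0]]
{'camera_matrix': array([[432.16632415,   0.        , 321.31237449],
       [  0.        , 432.16632415, 233.49903531],
       [  0.        ,   0.        ,   1.        ]]), 'T_tool_cam': array([[ 9.99999828e-01,  1.67506245e-04, -5.62778532e-04,
        -7.22579503e-03],
       [ 5.86692676e-04, -3.23998449e-01,  9.46057430e-01,
        -1.42350495e+02],
       [-2.38688437e-05, -9.46057597e-01, -3.23998492e-01,
         8.28612059e+01],
       [ 0.00000000e+00,  0.00000000e+00,  0.00000000e+00,
         1.00000000e+00]])}
```

View pics/scene0.png

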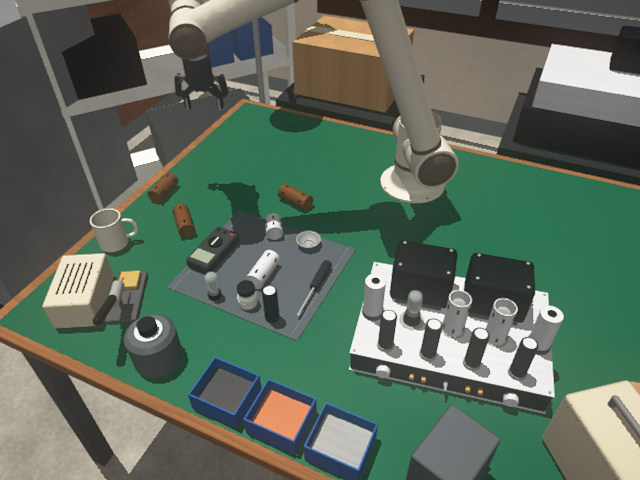

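View pics/top0.png

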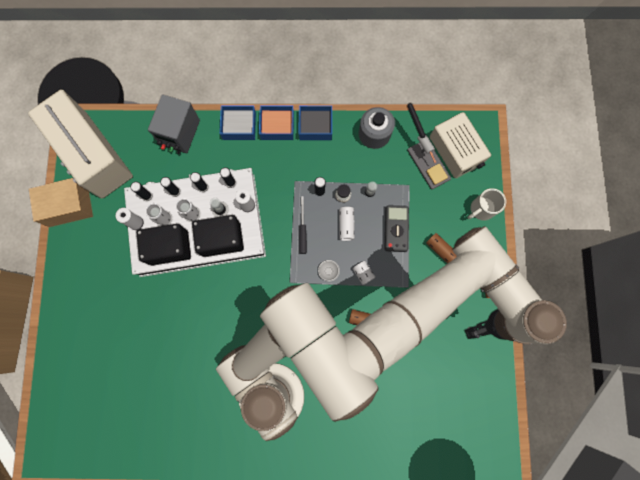

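```bash
python3 - <<'E'
from scipy.spatial.transform import Rotation as R
import numpy as np
print(np.round(R.from_quat([ 0.40243704,  0.5813739 , -0.58053732, -0.40376384]).as_matrix(),3))
E
```

```text
[[-0.35  -0.001 -0.937]
 [ 0.937  0.002 -0.35 ]
 [ 0.002 -1.     0.   ]]
```

```bash
cat > h.py <<'E'
import numpy as np,cv2
from bench import arm
def pw(name,u,v,z):
    "pixel ray to world plane z"
    c=arm.camera_params(name);K=np.array(c["camera_matrix"]);E=np.array(c["extrinsics"])
    r=np.linalg.inv(K)@[u,v,1];R=E[:3,:3];o=-R.T@E[:3,3];d=R.T@r
    return o+d*(z-o[2])/d[2]
def cloud(name,d):
    c=arm.camera_params(name);K=np.array(c["camera_matrix"]);E=np.array(c["extrinsics"])
    v,u=np.mgrid[:480,:640];P=np.stack([(u-K[0,2])/K[0,0]*d,(v-K[1,2])/K[1,1]*d,d],-1)
    return (P-E[:3,3])@E[:3,:3]
E
python3 - <<'E'
import cv2
im=cv2.imread("pics/top0.png")
cv2.imwrite("pics/t1.png",cv2.resize(im[165:295,110:270],None,fx=4.5,fy=4.5,interpolation=cv2.INTER_CUBIC))
cv2.imwrite("pics/t2.png",cv2.resize(im[170:295,280:420],None,fx=4.5,fy=4.5,interpolation=cv2.INTER_CUBIC))
E
```

```text
(no output)
```

View pics/t1.png

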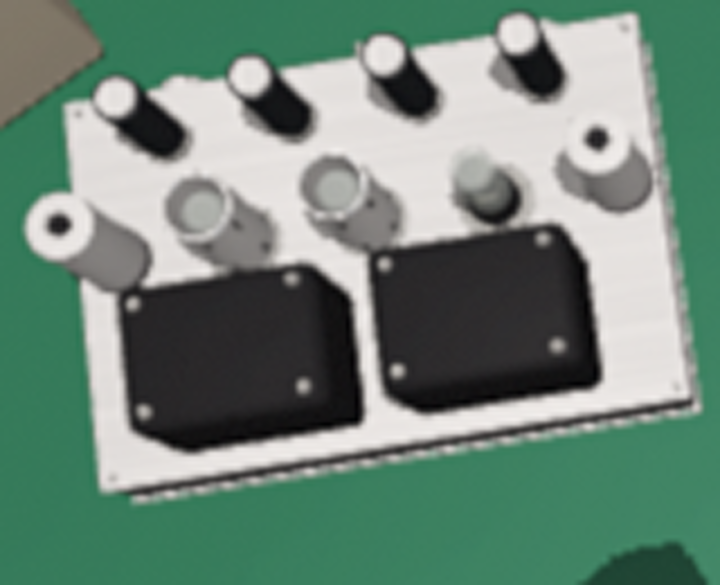

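View pics/t2.png

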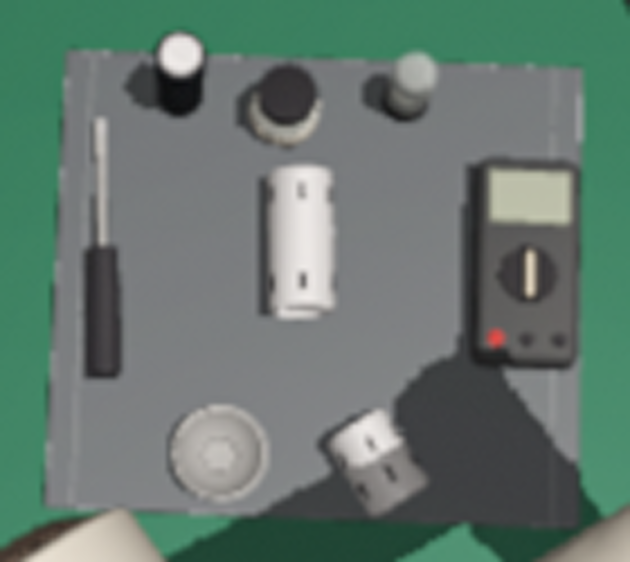

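```bash
python3 - <<'E'
from h import *
d=np.load("top0.npy");P=cloud("top",d)
# top sleeve
q=P[195:250,330:365].reshape(-1,3);q=q[(q[:,2]>25)&(q[:,2]<60)]
print(len(q),q.min(0),q.max(0))
c=q[:,:2].mean(0);print(c);w,V=np.linalg.eigh(np.cov((q[:,:2]-c).T));print(V[:,1],w**.5)
# mat/bench level
print("mat z",np.median(P[210:230,315:330,2]),"bench",np.median(P[300:330,150:220,2]))
# chassis top
reg=P[165:285,115:275].reshape(-1,3);q=reg[(reg[:,2]>58)&(reg[:,2]<72)].astype(np.float32)
print("top z",np.median(q[:,2]),cv2.minAreaRect(q[:,:2].copy()))
q=reg[(reg[:,2]>164)&(reg[:,2]<174)].astype(np.float32)
for a in (P[192:225,210:228],):
    a=a.reshape(-1,3);a=a[a[:,2]>125];print("valve",len(a),a.mean(0),a[:,2].max(),a.min(0),a.max(0))
for a in (P[192:225,175:196],P[192:225,145:166]):
    a=a.reshape(-1,3);a=a[a[:,2]>155];print("slv",len(a),a.mean(0),a.min(0),a.max(0), cv2.minEnclosingCircle(a[:,:2].astype(np.float32)))
E
```

```text
503 [ 491.75812525 -253.16618561   25.04733933] [ 633.05068025 -198.14150447   59.06732468]
[ 549.77189382 -228.18402501]
[-0.9965629  -0.08283957] [13.49357059 37.28374652]
mat z 4.9098675533111145 bench 2.394603762174369
top z 66.82495 ((578.168701171875, 277.5477294921875), (360.38079833984375, 439.4983825683594), 9.632670402526855)
valve 276 [531.8481017  151.29463889 187.51528749] 1535.9112562264793 [ 192.02482434 -143.27698406  126.26401601] [ 590.10272336  184.41857314 1535.91125623]
slv 153 [538.3792153  245.2164454  199.15562019] [ 192.02482434 -143.27698406  155.07339464] [ 583.25529705  283.38281907 1535.91125623] ((384.2696533203125, 67.19679260253906), 285.05670166015625)
slv 127 [539.27896423 340.04360925 183.63977936] [ 192.02482434 -143.27698406  155.12547297] [ 569.46190338  372.0771387  1535.91125623] ((373.78631591796875, 113.21656799316406), 314.36639404296875)
```

```bash
python3 - <<'E'
from h import *
L=[((116,98),165,(102,135)),((249,79),165,(102,45)),((383,55),165,(102,-45)),((519,34),165,(102,-135)),((62,224),170,(20,178)),((598,140),170,(20,-178)),((200,207),165,(20,90)),((335,186),165,(20,0)),
((638,15),65,(140,-205)),((64,102),65,(140,205)),((100,491),65,(-140,205)),((697,402),65,(-140,-205))]
W=np.array([pw("top",(x+.5)/4.5-.5+110,(y+.5)/4.5-.5+165,z)[:2] for (x,y),z,_ in L]);M=np.array([m for *_,m in L],float)
mc,wc=M.mean(0),W.mean(0);U,S,Vt=np.linalg.svd((M-mc).T@(W-wc));R=Vt.T@U.T
t=wc-R@mc;print("t",t,"yaw",np.arctan2(R[1,0],R[0,0]));print(np.round(W-(M@R.T+t),1))
print("valve",R@[20,-90]+t, "tip by pixel",pw("top",(473.5)/4.5-.5+110,168.5/4.5-.5+165,157))
# sleeve
d=np.load("top0.npy");P=cloud("top",d)[:-1]
q=P[200:245,332:362].reshape(-1,3);q=q[(q[:,2]>38)&(q[:,2]<60)]
c,(a,b),ang=cv2.minAreaRect(q[:,:2].astype(np.float32));print(c,a,b,ang,len(q))
f=lambda x,y,z:pw("top",(x+.5)/4.5-.5+280,(y+.5)/4.5-.5+170,z)
for p in [(301,168),(304,310),(267,238),(334,235)]: print(p,f(*p,26.5),f(*p,50))
for n,p,z in [("can",(181,54),102),("jar",(288,90),65),("valve",(415,67),83),("dish",(218,453),25),("short",(375,462),40)]: print(n,f(*p,z))
E
```

```text
t [540.48716798 254.98618881] yaw 0.16641999596113966
[[ 0.1  1. ]
 [-1.2  1.8]
 [ 0.9  1.9]
 [ 1.   0.5]
 [ 0.6 -0.7]
 [ 0.4  0.3]
 [-0.7 -2.3]
 [-0.9 -1.9]
 [ 0.9 -1. ]
 [ 2.2  2.9]
 [-0.3  2. ]
 [-3.  -4.4]]
valve [575.1196092  169.54267522] tip by pixel [574.24691573 167.54493061 157.        ]
(541.544677734375, -230.01058959960938) 100.29229736328125 42.73629379272461 2.2162835597991943 394
(301, 168) [ 595.94029141 -232.51464632   26.5       ] [ 589.65173789 -231.12530656   50.        ]
(304, 310) [ 491.68402143 -234.26393435   26.5       ] [ 487.01863212 -232.84735996   50.        ]
(267, 238) [ 544.07716407 -208.00079594   26.5       ] [ 538.59606676 -206.99311194   50.        ]
(334, 235) [ 546.57086536 -255.93439235   26.5       ] [ 541.05094365 -254.18043094   50.        ]
can [ 656.64330466 -145.44084876  102.        ]
jar [ 642.46547887 -221.27051809   65.        ]
valve [ 654.07501727 -309.00829751   83.        ]
dish [ 388.90507545 -173.44966218   25.        ]
short [ 381.49357419 -282.38219607   40.        ]
```

```bash
python3 -m creep '[[[125,176,0],[0,0,0.7],1],[[125,176,0],[0,0,0.7],1],[[125,176,0],[0,0,0.7],1],[[125,176,0],[0,0,0.7],1],[[125,176,0],[0,0,0.7],1],[[125,176,0],[0,0,0.7],1],[[250,353,0],[0,0,1.4],1],[[250,353,0],[0,0,1.4],1],[[250,353,0],[0,0,1.4],1],[[250,353,0],[0,0,1.4],1],[[250,353,0],[0,0,1.4],1],[[250,353,0],[0,0,1.4],1]]'
python3 -m creep '[[[0,0,0],[0,0,1.4],1],[[0,0,0],[0,0,1.4],1],[[0,0,0],[0,0,1.4],1],[[0,0,0],[0,0,1.4],1],[[0,0,0],[0,0,1.4],1],[[0,0,0],[0,0,1.4],1],[[0,0,0],[0,0,1.4],1],[[0,0,0],[0,0,1.4],1],[[0,0,0],[0,0,1.4],1],[[0,0,0],[0,0,1.4],1],[[0,0,0],[0,0,1.4],1],[[0,0,0],[0,0,1.4],1]]'
cat >> h.py <<'E'
from scipy.spatial.transform import Rotation as Ro
def wpose(s=None):
    s=s or arm.read_state();T=np.eye(4);T[:3,:3]=Ro.from_quat(s["ee_rot"]).as_matrix();T[:3,3]=s["position"]
    return T@np.array(arm.camera_params("wrist")["T_tool_cam"])
def wcloud(d,T):
    K=np.array(arm.camera_params("wrist")["camera_matrix"])
    v,u=np.mgrid[:480,:640];P=np.stack([(u-K[0,2])/K[0,0]*d,(v-K[1,2])/K[1,1]*d,d],-1)
    return P@T[:3,:3].T+T[:3,3]
def ww(u,v,z,T):
    K=np.array(arm.camera_params("wrist")["camera_matrix"]);d=T[:3,:3]@(np.linalg.inv(K)@[u,v,1]);return T[:3,3]+d*(z-T[2,3])/d[2]
def st():
    s=arm.read_state();np.set_printoptions(precision=3,suppress=True)
    print(s["clock"],"J",s["joints"],"P",s["position"]);print(Ro.from_quat(s["ee_rot"]).as_matrix().T,"F",s["contact_force"],s["gripper_width"])
E
python3 - <<'E'
from h import *
st();T=wpose();p,d=arm.get_image("wrist");cv2.imwrite("pics/w1.png",p[:,:,::-1]);np.savez("w1.npz",d=d,T=T)
E
```

```text
clock: 1.1
position: [471.5, -228.5, 231.0]
ee_rot: [-0.069, 0.704, -0.704, 0.07]
contact_force: [-0.9, 0.4, 0.0]
gripper_width: 85.6
clock: 2.1
position: [468.6, -232.3, 230.8]
ee_rot: [0.505, -0.495, 0.494, -0.505]
contact_force: [0.5, -0.7, -0.2]
gripper_width: 85.3
2.1 J [-0.15   0.212 -0.24  -0.    -1.12   1.741] P [ 468.57  -232.269  230.842]
[[ 0.021 -1.    -0.   ]
 [-0.001  0.    -1.   ]
 [ 1.     0.021 -0.001]] F [ 0.538 -0.73  -0.244] 85.31964774925628
```

View pics/w1.png

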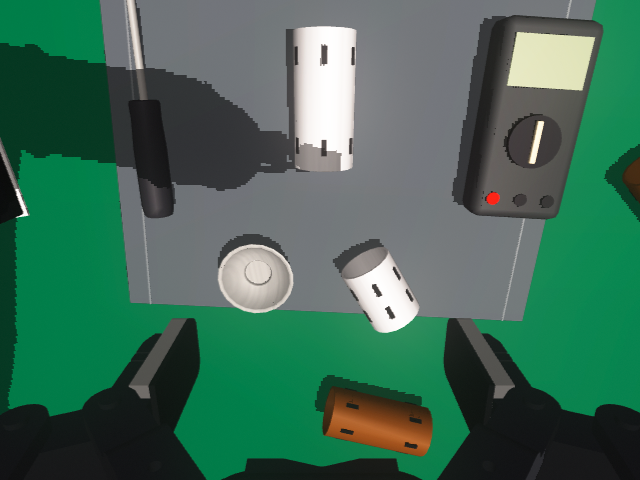

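```bash
python3 - <<'E'
from h import *
z=np.load("w1.npz");P=wcloud(z["d"],z["T"])
print("mat",np.median(P[200:225,310:330,2]))
q=P[15:185,285:365].reshape(-1,3);q=q[(q[:,2]>32)&(q[:,2]<60)]
print(cv2.minAreaRect(q[:,:2].astype(np.float32)),np.percentile(q[:,2],99),len(q))
# edges
for p in [(292,100),(356,100),(325,27),(324,170)]: print(p,ww(*p,26.5,z["T"]),ww(*p,50,z["T"]))
# transverse mid: fit centreline
xs=np.arange(500,585,10)
for x in xs:
    a=q[abs(q[:,0]-x)<5]; print(x,(a[:,1].min()+a[:,1].max())/2, a[a[:,2]>np.percentile(a[:,2],70)][:,1].mean())
E
```

```text
mat 2.6193398361780282
((541.06103515625, -232.6329803466797), (100.09488677978516, 45.17912673950195), 0.8979841470718384) 50.198872771282396 8530
(292, 100) [ 541.75332556 -208.13841401   26.5       ] [ 542.46759052 -209.65314402   50.        ]
(356, 100) [ 542.76746948 -257.19222032   26.5       ] [ 543.41297663 -255.38115763   50.        ]
(325, 27) [ 593.10631259 -232.24161727   26.5       ] [ 590.33890299 -232.12217731   50.        ]
(324, 170) [ 488.28081724 -233.88974057   26.5       ] [ 492.62045792 -233.65855971   50.        ]
500 -233.25472392878504 -233.31621038581318
510 -233.03701947022643 -233.26033855944692
520 -233.16947832574522 -232.76751290111147
530 -232.95242201627255 -232.58092671846015
540 -232.3951236720713 -232.4715296240185
550 -232.55300212808044 -232.41863303652622
560 -232.30761850620536 -232.0860415592754
570 -232.4048016305826 -232.57888697488426
580 -232.263392810352 -231.9478443019237
```

```bash
python3 -m creep '[[[11,-1,-50],[0,-0.3,0],1],[[11,-1,-100],[0,-0.611,0],1],[[11,-1,-100],[0,-0.611,0],1],[[11,-1,-152],[0,-0.611,0],1],[[11,-1,-152],[0,-0.611,0],1],[[11,-1,-152],[0,-0.611,0],1],[[11,-1,-152],[0,-0.611,0],1],[[11,-1,-152],[0,-0.611,0],1]]'
python3 - <<'E'
from h import *
st()
E
```

```text
clock: 2.82
position: [479.0, -233.1, 78.1]
ee_rot: [-0.331, 0.322, -0.625, 0.629]
contact_force: [-0.5, -0.5, 0.2]
gripper_width: 85.1
2.8167 J [-0.358  0.281 -0.512 -0.808 -0.281  2.669] P [ 478.998 -233.147   78.053]
[[ 0.011 -1.     0.008]
 [ 0.574 -0.    -0.819]
 [ 0.819  0.013  0.574]] F [-0.548 -0.491  0.195] 85.08596197224317
```

```bash
python3 -m creep '[[[12,0,-16],[0,0,0],1],[[23,0,-32],[0,0,0],1],[[35,0,-48],[0,0,0],1],[[41,0,-56],[0,0,0],1],[[47,0,-64],[0,0,0],1],[[47,0,-64],[0,0,0],1],[[47,0,-64],[0,0,0],-1],[[47,0,-64],[0,0,0],-1],[[47,0,-64],[0,0,0],-1],[[47,0,-64],[0,0,0],-1],[[47,0,-64],[0,0,0],-1],[[47,0,-64],[0,0,0],-1]]'
python3 - <<'E'
from h import *
st()
E
```

```text
clock: 3.82
position: [526.5, -233.2, 16.4]
ee_rot: [-0.331, 0.321, -0.625, 0.63]
contact_force: [-5.3, 0.7, 6.6]
gripper_width: 45.7
3.8167 J [-0.386  0.45  -0.41  -1.029 -0.255  2.923] P [ 526.542 -233.243   16.428]
[[ 0.014 -1.     0.01 ]
 [ 0.575  0.    -0.818]
 [ 0.818  0.017  0.575]] F [-5.302  0.65   6.589] 45.71204972883386
```

```bash
python3 -m creep '[[[0,0,20],[0,0,0],-1],[[0,0,60],[0,0,0],-1],[[0,0,100],[0,0,0],-1],[[0,0,140],[0,0,0],-1],[[0,0,180],[0,0,0],-1],[[0,0,180],[0,0,0],-1],[[0,0,180],[0,0,0],-1]]'
python3 - <<'E'
from h import *
st();T=wpose();p,d=arm.get_image("wrist");cv2.imwrite("pics/w2.png",p[:,:,::-1])
E
```

```text
clock: 4.4
position: [528.3, -233.3, 201.1]
ee_rot: [-0.33, 0.317, -0.626, 0.631]
contact_force: [-0.7, -0.6, -1.1]
gripper_width: 46.1
4.4 J [-0.216  0.133 -0.456 -0.328 -0.391  2.072] P [ 528.316 -233.25   201.055]
[[ 0.015 -1.     0.013]
 [ 0.581 -0.002 -0.814]
 [ 0.814  0.02   0.581]] F [-0.744 -0.562 -1.123] 46.14405040892541
```

View pics/w2.png

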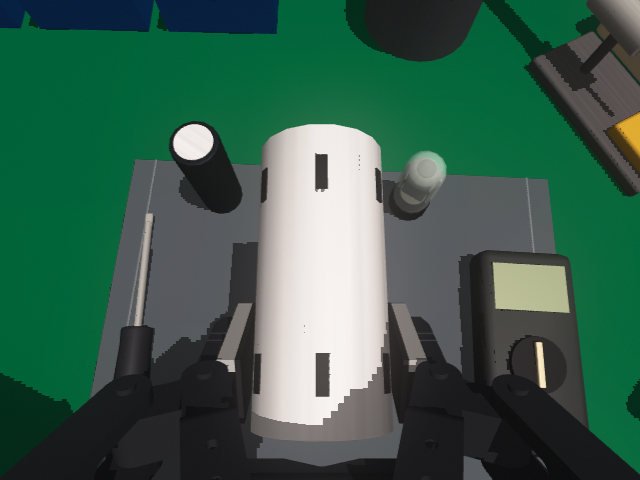

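```bash
python3 -m creep '[[[-8,20,0],[0,0,-0.12],-1],[[-12,40,0],[0,0,-0.24],-1],[[-16,60,0],[0,0,-0.36],-1],[[-20,80,0],[0,0,-0.48],-1],[[-24,100,0],[0,0,-0.6],-1],[[-28,120,0],[0,0,-0.72],-1],[[-32,140,0],[0,0,-0.84],-1],[[-36,160,0],[0,0,-0.96],-1],[[-40,180,0],[0,0,-1.08],-1],[[-48,203,0],[0,0,-1.2],-1],[[-48,203,0],[0,0,-1.2],-1],[[-48,203,0],[0,0,-1.2],-1]]'
python3 - <<'E'
from h import *
st()
E
```

```text
clock: 5.45
position: [494.8, -139.5, 207.3]
ee_rot: [0.251, -0.412, 0.775, -0.409]
contact_force: [1.8, -1.0, -1.5]
gripper_width: 45.6
5.45 J [ 0.034  0.012 -0.969  1.22  -0.371 -0.134] P [ 494.847 -139.548  207.317]
[[-0.54  -0.84   0.052]
 [ 0.426 -0.326 -0.844]
 [ 0.726 -0.433  0.534]] F [ 1.791 -1.    -1.534] 45.64501413053816
```

```bash
python3 - <<'E'
from h import *
s=arm.read_state();R0=Ro.from_quat(s["ee_rot"])
for l in (0,.96): 
    y=np.array([0,np.sin(l),-np.cos(l)]);x=np.array([-1.,0,0]);z=np.cross(x,y)
    R1=Ro.from_matrix(np.stack([x,y,z],1));print((R1*R0.inv()).as_rotvec())
E
```

```text
[ 0.54239015  0.23555754 -0.98688491]
[ 1.41071522  0.72100936 -0.83157538]
```

```bash
python3 -m creep '[[[-2,15,0],[0.05,0.02,-0.1],-1],[[-4,30,0],[0.1,0.05,-0.2],-1],[[-6,45,0],[0.17,0.07,-0.3],-1],[[-8,60,0],[0.22,0.1,-0.4],-1],[[-10,75,0],[0.28,0.12,-0.5],-1],[[-12,90,0],[0.33,0.14,-0.6],-1],[[-14,105,0],[0.39,0.17,-0.7],-1],[[-15,110,0],[0.44,0.19,-0.8],-1],[[-15,110,0],[0.5,0.21,-0.9],-1],[[-15,110,0],[0.542,0.236,-0.987],-1],[[-15,110,0],[0.542,0.236,-0.987],-1],[[-15,110,0],[0.542,0.236,-0.987],-1]]'
python3 - <<'E'
from h import *
st()
E
```

```text
clock: 6.45
position: [481.7, -28.7, 207.9]
ee_rot: [0.001, -0.706, 0.709, -0.003]
contact_force: [-0.4, 0.5, -1.4]
gripper_width: 45.4
6.45 J [ 0.281  0.16  -0.37   0.006 -1.039 -0.278] P [481.659 -28.653 207.89 ]
[[-1.    -0.006 -0.003]
 [ 0.003 -0.004 -1.   ]
 [ 0.006 -1.     0.004]] F [-0.439  0.497 -1.434] 45.407501229034544
```

```bash
python3 -m creep '[[[0,0,0],[0.1,0,0],-1],[[0,0,0],[0.2,0,0],-1],[[0,0,0],[0.3,0,0],-1],[[0,0,0],[0.4,0,0],-1],[[0,0,0],[0.5,0,0],-1],[[0,0,0],[0.6,0,0],-1],[[0,0,0],[0.7,0,0],-1],[[0,0,0],[0.8,0,0],-1],[[0,0,0],[0.88,0,0],-1],[[0,0,0],[0.96,0,0],-1],[[0,0,0],[0.96,0,0],-1],[[0,0,0],[0.96,0,0],-1]]'
python3 - <<'E'
from h import *
st();
for n in ("scene","top"):
    p,d=arm.get_image(n); cv2.imwrite(f"pics/{n}3.png",p[:,:,::-1]);np.save(n+"3.npy",d)
E
```

```text
clock: 7.45
position: [481.2, -28.6, 207.8]
ee_rot: [0.002, 0.953, -0.303, 0.002]
contact_force: [-0.2, 0.3, -1.3]
gripper_width: 45.9
7.45 J [-0.33   0.403 -0.065 -0.885 -1.543  0.568] P [481.201 -28.574 207.777]
[[-1.     0.002 -0.005]
 [ 0.004  0.816 -0.578]
 [ 0.003 -0.578 -0.816]] F [-0.199  0.323 -1.329] 45.88606614694821
```

View pics/scene3.png

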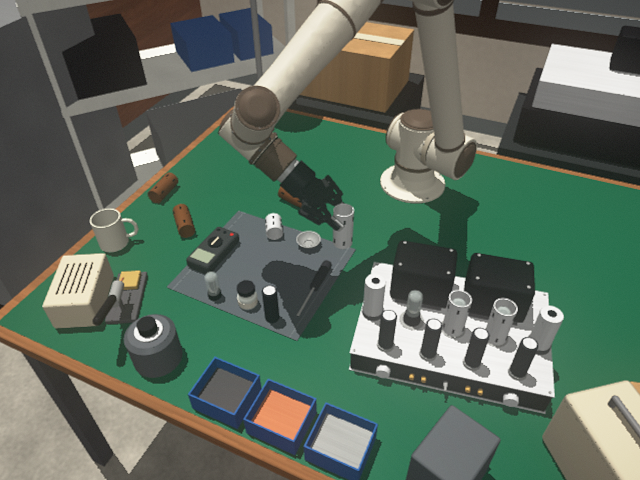

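View pics/top3.png

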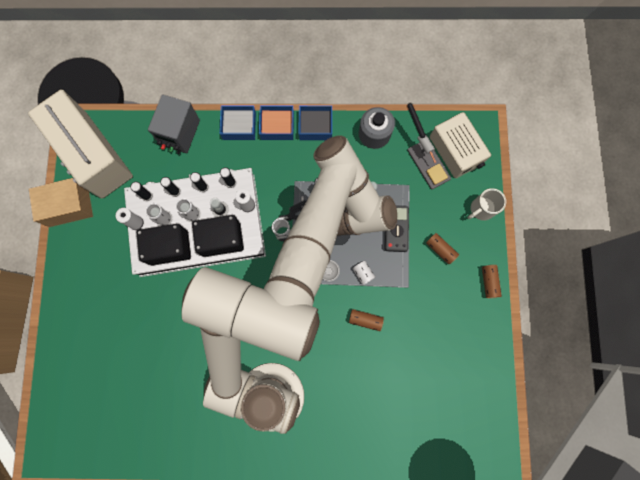

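```bash
python3 - <<'E'
from h import *
for p in [(290,282),(295.5,181),(293,230)]: print(pw("top",*p,3))
d=np.load("top3.npy");P=cloud("top",d)
q=P[215:245,268:296].reshape(-1,3);q=q[(q[:,2]>130)&(q[:,2]<300)&(q[:,1]>-75)];print(q.mean(0),q.min(0),q.max(0))
print("rim by pix",pw("top",281,228,232))
d=np.load("scene3.npy");P=cloud("scene",d)
q=P[200:252,328:360].reshape(-1,3);q=q[(q[:,2]>100)&(q[:,1]>-80)&(q[:,0]<540)];print(q.min(0),q.max(0))
for z in range(130,240,15):
    a=q[abs(q[:,2]-z)<7]; print(z,len(a),np.median(a,0))
E
```

```text
[352.97165876 -52.07003591   3.        ]
[690.47583992 -64.52865259   3.        ]
[523.50084836 -58.91551238   3.        ]
[487.87138344 -38.57659145 221.74205661] [445.9334868  -72.77573228 141.60124229] [517.85249658 -13.95177349 267.21776061]
rim by pix [479.46414779 -37.9892876  232.        ]
[442.54181699 -79.32950475 144.89509675] [519.13031649 -14.48551783 250.6803242 ]
130 0 [nan nan nan]
145 36 [499.87009595 -32.47922473 148.86477549]
160 91 [500.22232968 -32.72045959 159.77162639]
175 87 [500.06196923 -30.79858968 175.21519053]
190 87 [500.72796366 -30.64778308 188.56887562]
205 64 [498.22636114 -24.51007057 205.27061174]
220 182 [497.73511088 -38.31824278 221.19326236]
235 272 [489.79638212 -46.29266157 235.29467461]
  return _methods._mean(a, axis=axis, dtype=dtype,
  ret = um.true_divide(
```

```bash
python3 -m creep '[[[0,20,-30],[0,0,0],-1],[[0,20,-60],[0,0,0],-1],[[0,20,-90],[0,0,0],-1],[[0,20,-115],[0,0,0],-1],[[0,20,-125],[0,0,0],-1],[[0,20,-130],[0,0,0],-1],[[0,20,-133],[0,0,0],-1],[[0,20,-133],[0,0,0],-1],[[0,20,-133],[0,0,0],-1]]'
python3 - <<'E'
from h import *
st();
p,d=arm.get_image("scene"); cv2.imwrite(f"pics/s4.png",cv2.resize(p[150:330,220:460,::-1],None,fx=3,fy=3));np.save("s4.npy",d)
E
```

```text
clock: 8.3
position: [482.8, -8.3, 77.9]
ee_rot: [0.002, 0.953, -0.303, 0.005]
contact_force: [0.3, -0.3, -1.2]
gripper_width: 45.7
8.3 J [-0.304  0.587 -0.164 -0.928 -1.349  0.785] P [482.831  -8.275  77.949]
[[-1.     0.    -0.011]
 [ 0.007  0.816 -0.577]
 [ 0.009 -0.577 -0.816]] F [ 0.344 -0.27  -1.208] 45.680787870894655
```

View pics/s4.png

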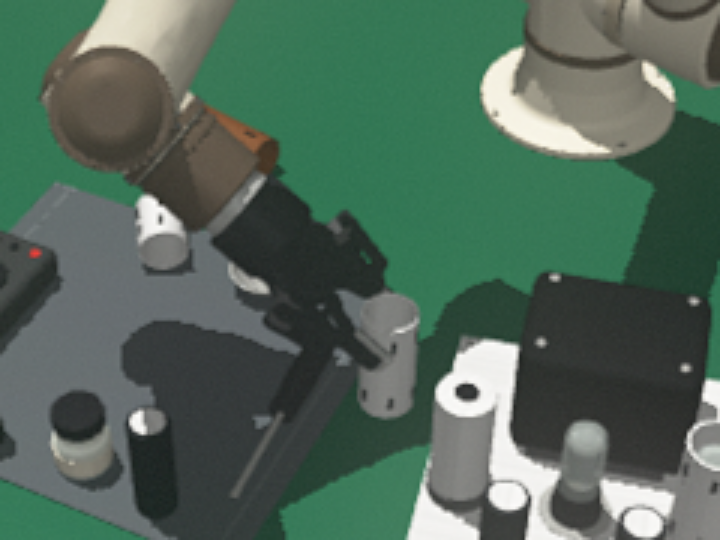

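```bash
python3 -m creep '[[[0,0,-4],[0,0,0],-1],[[0,0,-8],[0,0,0],-1],[[0,0,-10],[0,0,0],-1],[[0,0,-11],[0,0,0],-1],[[0,0,-11],[0,0,0],-1]]'
python3 -m creep '[[[0,0,-1],[0,0,0],-1],[[0,0,-2],[0,0,0],-1],[[0,0,-2],[0,0,0],-1]]'
```

```text
clock: 8.77
position: [481.9, -8.1, 65.2]
ee_rot: [0.002, 0.953, -0.302, 0.003]
contact_force: [0.3, -0.7, -1.5]
gripper_width: 45.5
clock: 9.02
position: [482.2, -8.1, 64.3]
ee_rot: [0.001, 0.953, -0.302, 0.004]
contact_force: [0.6, -0.4, 4.2]
gripper_width: 45.7
```

```bash
python3 -m creep '[[[0,0,0],[0,0,0],-0.2],[[0,0,0],[0,0,0],0.2],[[0,0,0],[0,0,0],0.6],[[0,0,0],[0,0,0],1],[[0,0,0],[0,0,0],1],[[0,0,0],[0,0,0],1]]'
python3 -m creep '[[[0,-12,9],[0,0,0],1],[[0,-25,18],[0,0,0],1],[[0,-50,35],[0,0,0],1],[[0,-75,60],[0,0,0],1],[[0,-75,100],[0,0,0],1],[[0,-75,140],[0,0,0],1],[[0,-75,140],[0,0,0],1]]'
python3 - <<'E'
from h import *
st();
p,d=arm.get_image("scene"); cv2.imwrite(f"pics/s5.png",cv2.resize(p[150:330,220:460,::-1],None,fx=3,fy=3));np.save("s5.npy",d)
p,d=arm.get_image("top"); cv2.imwrite(f"pics/t5.png",cv2.resize(p[160:310,210:410,::-1],None,fx=3.5,fy=3.5));np.save("t5.npy",d)
E
```

```text
clock: 9.52
position: [482.0, -8.1, 63.4]
ee_rot: [0.002, 0.953, -0.302, 0.004]
contact_force: [0.2, 0.3, 0.9]
gripper_width: 85.2
clock: 10.1
position: [484.5, -86.1, 211.2]
ee_rot: [0.004, 0.952, -0.306, 0.011]
contact_force: [1.3, -0.5, 0.7]
gripper_width: 85.6
10.1 J [-0.416  0.44   0.003 -0.847 -1.61   0.61 ] P [484.511 -86.072 211.213]
[[-1.     0.    -0.023]
 [ 0.014  0.812 -0.583]
 [ 0.018 -0.583 -0.812]] F [ 1.256 -0.492  0.738] 85.56510909568921
```

View pics/s5.png

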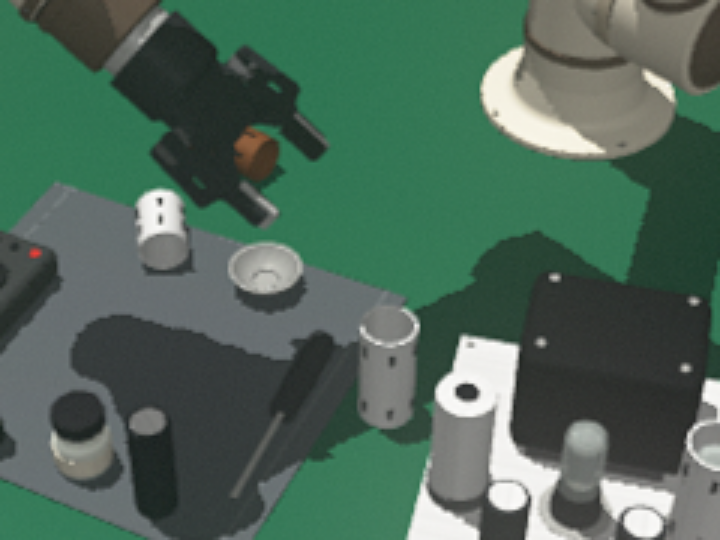

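View pics/t5.png

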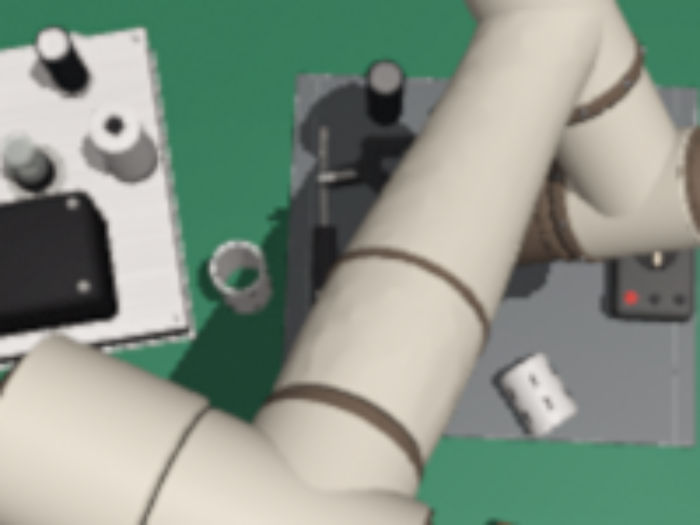

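```bash
python3 -m creep '[[[0,10,10],[-0.1,0,0],1],[[0,20,20],[-0.2,0,0],1],[[0,20,30],[-0.3,0,0],1],[[0,20,30],[-0.4,0,0],1],[[0,20,30],[-0.5,0,0],1],[[0,20,30],[-0.6,0,0],1],[[0,20,30],[-0.7,0,0],1],[[0,20,30],[-0.8,0,0],1],[[0,20,30],[-0.88,0,0],1],[[0,20,30],[-0.96,0,0],1],[[0,20,30],[-0.96,0,0],1]]'
python3 - <<'E'
from h import *
st();s=arm.read_state();R0=Ro.from_quat(s["ee_rot"])
a=-1.5708+.1664
x=np.array([np.cos(a),np.sin(a),0]);y=np.array([0,0,-1.]);R1=Ro.from_matrix(np.stack([x,y,np.cross(x,y)],1));print((R1*R0.inv()).as_rotvec())
for n,f,sl in (("top","t5.npy",(slice(220,255),slice(264,292))),("scene","s5.npy",(slice(245,300),slice(332,364)))):
    P=cloud(n,np.load(f))[sl].reshape(-1,3);
    for lo,hi in ((97,106),(60,90),(15,45)):
        q=P[(P[:,2]>lo)&(P[:,2]<hi)];q=q[(q[:,1]>-60)&(q[:,1]<20)&(q[:,0]<530)&(q[:,0]>440)]
        print(n,lo,len(q),q.min(0),q.max(0))
        # circle fit
        A=np.c_[2*q[:,:2],np.ones(len(q))];c=np.linalg.lstsq(A,(q[:,:2]**2).sum(1),rcond=None)[0];print("  fit",c[:2],(c[2]+c[:2]@c[:2])**.5)
E
```

```text
clock: 11.12
position: [480.6, -61.8, 232.0]
ee_rot: [0.004, -0.705, 0.71, -0.004]
contact_force: [-0.2, 0.8, -1.4]
gripper_width: 85.2
11.1167 J [ 0.213  0.143 -0.328  0.008 -1.1   -0.205] P [480.613 -61.838 231.982]
[[-1.    -0.011 -0.001]
 [ 0.001 -0.007 -1.   ]
 [ 0.011 -1.     0.007]] F [-0.181  0.84  -1.383] 85.24261842602381
[0.004 0.007 1.726]
top 97 40 [460.894 -37.183  97.057] [505.652   5.84  105.407]
  fit [483.689 -16.243] 21.970880259300255
top 60 64 [460.344 -39.337  60.358] [506.364   4.527  89.739]
  fit [483.272 -16.813] 21.91275645481362
top 15 51 [461.819 -39.17   15.508] [505.897   5.28   44.904]
  fit [483.315 -16.631] 21.969491307454817
scene 97 85 [458.694 -41.784  97.16 ] [508.65    4.808 105.791]
  fit [484.003 -18.746] 22.290388072781145
scene 60 272 [458.816 -40.343  60.194] [509.167   4.223  89.89 ]
  fit [483.841 -19.057] 22.32591096270025
scene 15 150 [478.088 -39.854  15.017] [509.484   4.239  44.985]
  fit [483.653 -19.173] 22.3173048564008
```

```bash
python3 -m creep '[[[1,20,0],[0,0,0.12],1],[[3,44,0],[0,0,0.24],1],[[3,44,0],[0,0,0.36],1],[[3,44,0],[0,0,0.48],1],[[3,44,0],[0,0,0.6],1],[[3,44,0],[0,0,0.72],1],[[3,44,0],[0,0,0.84],1],[[3,44,0],[0,0,0.96],1],[[3,44,0],[0,0,1.08],1],[[3,44,0],[0,0,1.2],1],[[3,44,0],[0,0,1.32],1],[[3,44,0],[0,0,1.44],1]]'
python3 -m creep '[[[0,0,0],[0,0,0.12],1],[[0,0,0],[0,0,0.24],1],[[0,0,0],[0,0,0.286],1],[[0,0,0],[0,0,0.286],1],[[0,0,0],[0,0,0.286],1]]'
python3 - <<'E'
from h import *
st();T=wpose();p,d=arm.get_image("wrist");cv2.imwrite("pics/w6.png",p[:,:,::-1]);np.savez("w6.npz",d=d,T=T)
P=wcloud(d,T).reshape(-1,3)
for lo,hi in ((97,106),(60,90),(10,45)):
    q=P[(P[:,2]>lo)&(P[:,2]<hi)];q=q[np.hypot(q[:,0]-483.5,q[:,1]+18)<32]
    if len(q)<10: continue
    A=np.c_[2*q[:,:2],np.ones(len(q))];c=np.linalg.lstsq(A,(q[:,:2]**2).sum(1),rcond=None)[0];print("  fit",len(q),c[:2],(c[2]+c[:2]@c[:2])**.5,q.min(0),q.max(0))
E
```

```text
clock: 12.12
position: [484.6, -19.7, 232.4]
ee_rot: [-0.468, 0.53, -0.528, 0.471]
contact_force: [-0.8, -0.2, 0.4]
gripper_width: 85.5
clock: 12.53
position: [484.7, -19.6, 232.8]
ee_rot: [-0.536, 0.46, -0.457, 0.54]
contact_force: [0.1, -0.4, -0.8]
gripper_width: 85.0
12.5333 J [ 0.291  0.144 -0.319 -0.007 -1.106  1.442] P [484.74  -19.597 232.782]
[[ 0.159 -0.987 -0.006]
 [ 0.001  0.006 -1.   ]
 [ 0.987  0.159  0.002]] F [ 0.053 -0.424 -0.763] 85.03890074258535
  fit 833 [484.072 -18.085] 21.94936821485984 [460.584 -41.231  97.032] [507.124   5.025 101.846]
  fit 1359 [485.149 -17.967] 21.94636234654434 [462.428 -38.936  60.024] [507.458   5.746  89.996]
  fit 999 [485.189 -17.982] 21.98305558702184 [462.394 -38.807  10.002] [507.297   5.582  44.963]
```

View pics/w6.png

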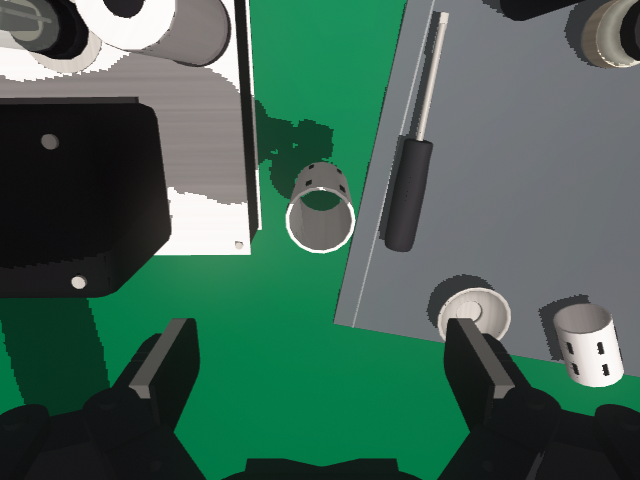

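```bash
python3 -m creep '[[[0,1.5,-20],[0,0,0],0.46],[[0,1.5,-60],[0,0,0],0.46],[[0,1.5,-90],[0,0,0],0.46],[[0,1.5,-105],[0,0,0],0.46],[[0,1.5,-105],[0,0,0],0.46],[[0,1.5,-105],[0,0,0],0.46]]'
python3 - <<'E'
from h import *
st();T=wpose();p,d=arm.get_image("wrist");cv2.imwrite("pics/w7.png",p[:,:,::-1])
E
```

```text
clock: 13.08
position: [485.0, -17.9, 128.2]
ee_rot: [-0.537, 0.459, -0.457, 0.54]
contact_force: [0.6, -0.1, 0.7]
gripper_width: 62.0
13.0833 J [ 0.296  0.257 -0.47  -0.006 -0.842  1.44 ] P [484.996 -17.882 128.216]
[[ 0.161 -0.987 -0.005]
 [ 0.001  0.005 -1.   ]
 [ 0.987  0.161  0.002]] F [ 0.618 -0.053  0.709] 62.04209282089866
```

View pics/w7.png

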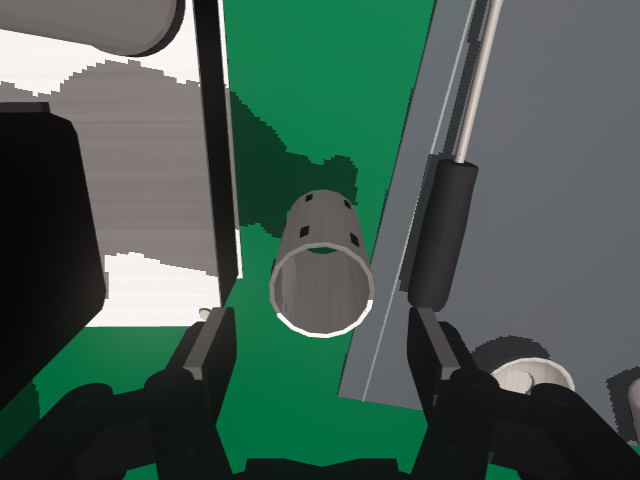

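```bash
python3 -m creep '[[[0,0,-20],[0,0,0],0.46],[[0,0,-40],[0,0,0],0.46],[[0,0,-55],[0,0,0],0.46],[[0,0,-63],[0,0,0],0.46],[[0,0,-63],[0,0,0],0.46],[[0,0,-63],[0,0,0],0.46]]'
python3 -m creep '[[[0,0,0],[0,0,0],0.1],[[0,0,0],[0,0,0],-0.1],[[0,0,0],[0,0,0],-1],[[0,0,0],[0,0,0],-1],[[0,0,0],[0,0,0],-1]]'
```

```text
clock: 13.63
position: [486.1, -17.4, 66.7]
ee_rot: [-0.536, 0.458, -0.458, 0.542]
contact_force: [-0.0, -0.2, 0.6]
gripper_width: 62.2
clock: 14.05
position: [486.4, -17.4, 67.4]
ee_rot: [-0.536, 0.458, -0.458, 0.542]
contact_force: [-1.3, -0.9, 6.2]
gripper_width: 46.0
```

```bash
python3 -m creep '[[[0,0,15],[0,0,0],-1],[[0,0,40],[0,0,0],-1],[[0,0,80],[0,0,0],-1],[[0,0,120],[0,0,0],-1],[[0,0,160],[0,0,0],-1],[[0,0,200],[0,0,0],-1],[[-20,40,210],[0,0,0],-1],[[-40,80,210],[0,0,0],-1],[[-40,120,210],[0,0,0],-1],[[-40,120,210],[0,0,0],-1],[[-40,120,210],[0,0,0],-1],[[-40,120,210],[0,0,0],-1]]'
python3 - <<'E'
from h import *
st();T=wpose();p,d=arm.get_image("wrist");cv2.imwrite("pics/w8.png",p[:,:,::-1]);np.savez("w8.npz",d=d,T=T)
E
```

```text
clock: 15.05
position: [444.7, 102.5, 275.7]
ee_rot: [-0.537, 0.458, -0.457, 0.541]
contact_force: [0.2, 0.5, -0.3]
gripper_width: 46.1
15.05 J [ 0.582  0.058 -0.308 -0.004 -1.2    1.153] P [444.694 102.479 275.683]
[[ 0.162 -0.987 -0.005]
 [ 0.002  0.006 -1.   ]
 [ 0.987  0.162  0.003]] F [ 0.201  0.456 -0.289] 46.12953508608035
```

View pics/w8.png

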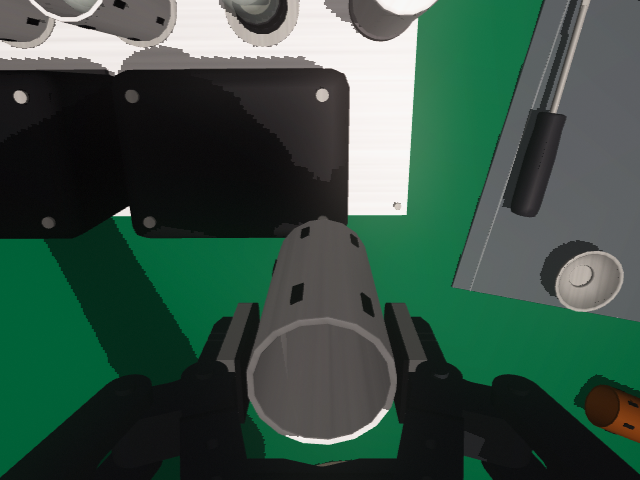

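```bash
python3 -m creep '[[[30,5,0],[0,0,0],-1],[[54,9,0],[0,0,0],-1],[[54,9,0],[0,0,0],-1],[[54,9,0],[0,0,0],-1],[[54,9,0],[0,0,0],-1]]'
python3 - <<'E'
from h import *
st();T=wpose();p,d=arm.get_image("wrist");cv2.imwrite("pics/w9.png",p[:,:,::-1]);np.savez("w9.npz",d=d,T=T)
cv2.imwrite("pics/w9z.png",cv2.resize(p[0:200,0:400,::-1],None,fx=2,fy=2,interpolation=cv2.INTER_CUBIC))
P=wcloud(d,T)
def fit(q,l):
    A=np.c_[2*q[:,:2],np.ones(len(q))];c=np.linalg.lstsq(A,(q[:,:2]**2).sum(1),rcond=None)[0];print(l,len(q),c[:2],(c[2]+c[:2]@c[:2])**.5,q.min(0),q.max(0))
Q=P.reshape(-1,3)
v=np.array([575.,169])
for lo,hi in ((78,95),(95,115),(115,140),(140,170)):
    q=Q[(Q[:,2]>lo)&(Q[:,2]<hi)&(np.hypot(Q[:,0]-v[0],Q[:,1]-v[1])<26)]
    if len(q)>20: fit(q,lo)
tcp=arm.read_state()["position"]
for lo,hi in ((26,40),(5,22),(-20,0),(-60,-30)):
    q=Q[(Q[:,2]-tcp[2]>lo)&(Q[:,2]-tcp[2]<hi)&(np.hypot(Q[:,0]-tcp[0]+2,Q[:,1]-tcp[1])<26)]
    if len(q)>20: fit(q,("sleeve",lo))
E
```

```text
clock: 15.52
position: [498.7, 110.1, 275.0]
ee_rot: [-0.537, 0.46, -0.458, 0.54]
contact_force: [-0.1, -0.0, -0.2]
gripper_width: 46.0
15.5167 J [ 0.533  0.158 -0.194 -0.004 -1.216  1.199] P [498.708 110.085 274.993]
[[ 0.159 -0.987 -0.005]
 [ 0.001  0.005 -1.   ]
 [ 0.987  0.159  0.002]] F [-0.072 -0.002 -0.156] 45.99652868327666
78 196 [576.156 169.418] 16.31244310734407 [559.731 152.525  78.116] [592.821 169.024  94.647]
95 96 [576.134 169.599] 15.87071794555098 [563.192 153.414  98.535] [591.322 164.596 114.897]
115 187 [576.106 169.626] 15.88926427626454 [563.1   153.442 115.02 ] [591.771 168.151 139.868]
140 2301 [576.316 168.362] 10.779571136219731 [560.325 153.709 140.028] [591.921 183.873 157.85 ]
('sleeve', 26) 7392 [497.146 109.783] 22.31762451956163 [472.466  84.515 301.333] [520.138 135.584 315.328]
('sleeve', 5) 7241 [497.548 109.814] 22.107958889315615 [473.417  87.568 280.331] [519.998 134.441 297.329]
('sleeve', -20) 4752 [497.316 109.654] 22.008918329923166 [474.018  88.924 255.335] [519.771 132.965 275.328]
('sleeve', -60) 2165 [497.107 109.637] 22.170892519238173 [474.258  89.221 215.347] [519.649 133.307 245.327]
```

View pics/w9.png

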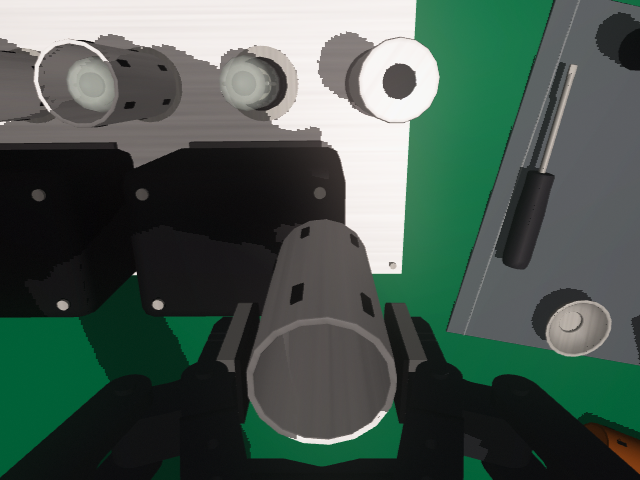

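View pics/w9z.png

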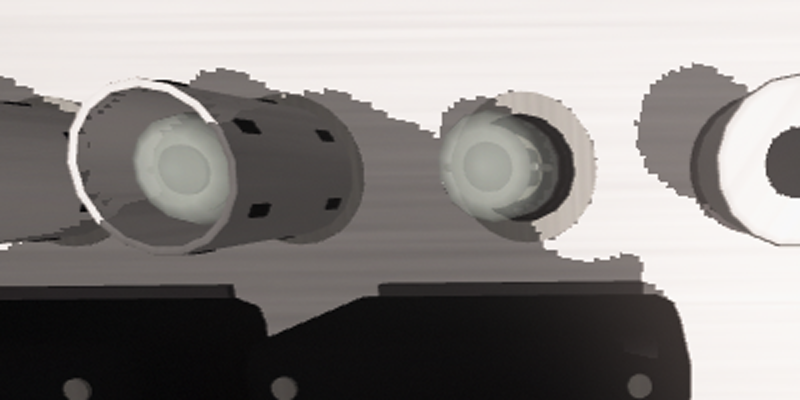

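```bash
python3 -m creep '[[[20,15,0],[0,0,0],-1],[[45,35,0],[0,0,0],-1],[[65,50,0],[0,0,0],-1],[[78.8,59.8,0],[0,0,0],-1],[[78.8,59.8,0],[0,0,0],-1],[[78.8,59.8,0],[0,0,0],-1],[[78.8,59.8,0],[0,0,0],-1]]'
python3 - <<'E'
from h import *
st();s=arm.read_state();print("sleeve est",s["position"][:2]+np.array([497.3-498.7,109.7-110.1]))
T=wpose();p,d=arm.get_image("wrist");cv2.imwrite("pics/w10.png",p[:,:,::-1])
Q=wcloud(d,T).reshape(-1,3);tcp=s["position"]
def fit(q,l):
    A=np.c_[2*q[:,:2],np.ones(len(q))];c=np.linalg.lstsq(A,(q[:,:2]**2).sum(1),rcond=None)[0];print(l,len(q),c[:2],(c[2]+c[:2]@c[:2])**.5)
for lo,hi in ((5,22),(-20,0),(-60,-30)):
    q=Q[(Q[:,2]-tcp[2]>lo)&(Q[:,2]-tcp[2]<hi)&(np.hypot(Q[:,0]-tcp[0]+2,Q[:,1]-tcp[1])<26)]
    if len(q)>20: fit(q,("sleeve",lo))
E
```

```text
clock: 16.15
position: [577.0, 170.6, 275.7]
ee_rot: [-0.537, 0.459, -0.457, 0.541]
contact_force: [-0.1, -1.1, -1.1]
gripper_width: 45.7
16.15 J [ 0.554  0.316  0.02  -0.004 -1.269  1.179] P [576.992 170.561 275.736]
[[ 0.161 -0.987 -0.005]
 [ 0.002  0.006 -1.   ]
 [ 0.987  0.161  0.003]] F [-0.133 -1.119 -1.124] 45.728076403454764
sleeve est [575.592 170.161]
('sleeve', 5) 7140 [575.831 170.254] 22.11239554723288
('sleeve', -20) 4716 [575.614 170.143] 22.008500162990753
('sleeve', -60) 2148 [575.433 170.141] 22.172295514222522
```

View pics/w10.png

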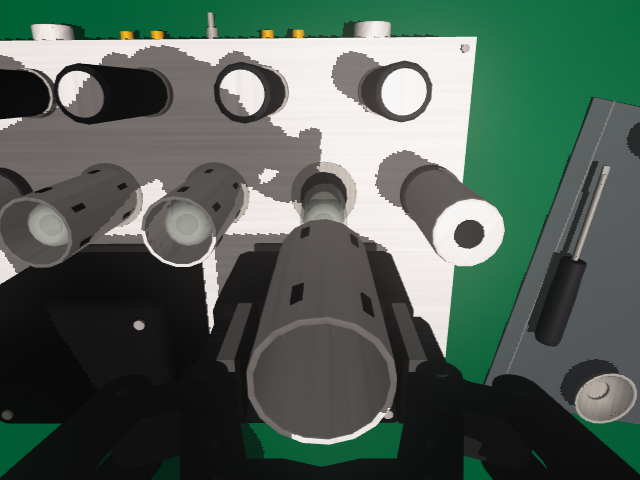

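```bash
python3 -m creep '[[[0.6,-0.6,-15],[0,0,0],-1],[[0.6,-0.6,-30],[0,0,0],-1],[[0.6,-0.6,-40],[0,0,0],-1],[[0.6,-0.6,-43],[0,0,0],-1],[[0.6,-0.6,-43],[0,0,0],-1],[[0.6,-0.6,-43],[0,0,0],-1]]'
python3 - <<'E'
from h import *
st();s=arm.read_state()
T=wpose();p,d=arm.get_image("wrist");cv2.imwrite("pics/w11.png",p[:,:,::-1])
Q=wcloud(d,T).reshape(-1,3);tcp=s["position"]
def fit(q,l):
    A=np.c_[2*q[:,:2],np.ones(len(q))];c=np.linalg.lstsq(A,(q[:,:2]**2).sum(1),rcond=None)[0];print(l,len(q),c[:2],(c[2]+c[:2]@c[:2])**.5)
for lo,hi in ((5,22),(-20,0),(-60,-30)):
    q=Q[(Q[:,2]-tcp[2]>lo)&(Q[:,2]-tcp[2]<hi)&(np.hypot(Q[:,0]-tcp[0]+2,Q[:,1]-tcp[1])<26)]
    if len(q)>20: fit(q,("sleeve",lo))
for lo,hi in ((67,73),(82,100),(100,120)):
    q=Q[(Q[:,2]>lo)&(Q[:,2]<hi)&(np.hypot(Q[:,0]-576,Q[:,1]-169.5)<23)]
    if len(q)>20: fit(q,("valve",lo))
p,d=arm.get_image("scene"); cv2.imwrite("pics/s11.png",cv2.resize(p[200:400,330:570,::-1],None,fx=3,fy=3))
E
```

```text
clock: 16.7
position: [578.7, 170.5, 233.4]
ee_rot: [-0.536, 0.458, -0.458, 0.541]
contact_force: [-0.2, -0.1, -0.7]
gripper_width: 46.3
16.7 J [ 0.553  0.344 -0.048 -0.003 -1.173  1.181] P [578.665 170.49  233.434]
[[ 0.161 -0.987 -0.005]
 [ 0.004  0.006 -1.   ]
 [ 0.987  0.161  0.005]] F [-0.168 -0.057 -0.686] 46.29902503930287
('sleeve', 5) 7162 [577.474 170.188] 22.105103481034753
('sleeve', -20) 4726 [577.301 170.084] 22.000871103199472
('sleeve', -60) 2143 [577.176 170.085] 22.181168536725448
('valve', 67) 105 [575.853 169.763] 19.52852081004549
('valve', 82) 378 [576.311 169.701] 16.214046914184635
('valve', 100) 360 [576.088 169.675] 15.901372645085269
```

View pics/s11.png

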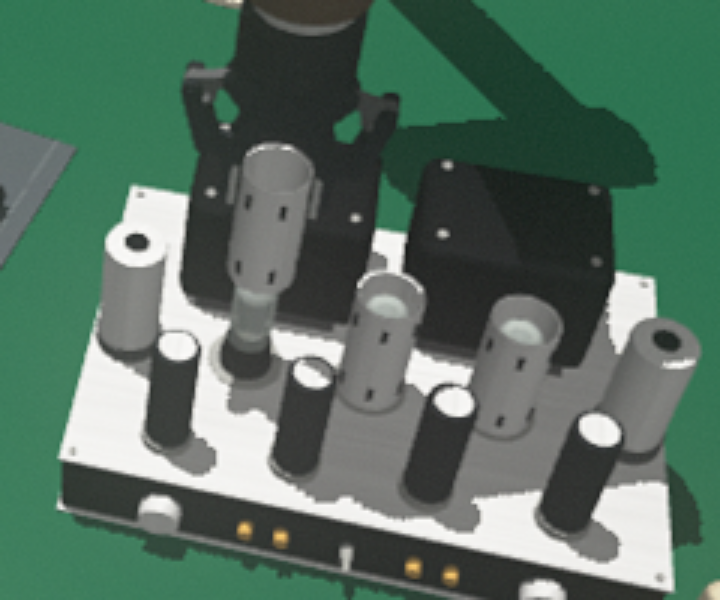

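View pics/w11.png

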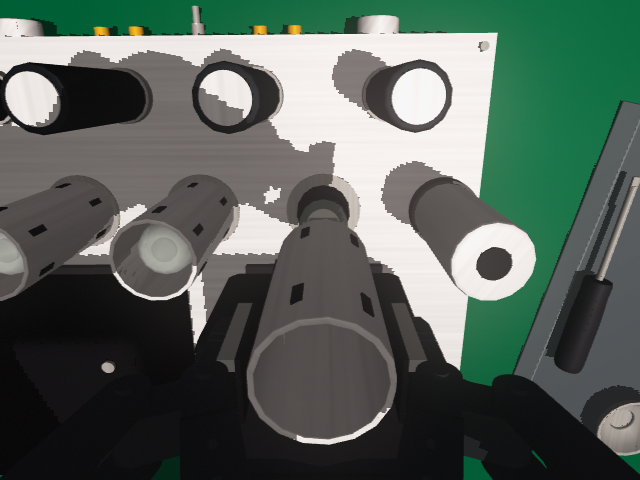

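```bash
cat > m.py <<'E'
from h import *
st();s=arm.read_state()
T=wpose();p,d=arm.get_image("wrist")
Q=wcloud(d,T).reshape(-1,3);tcp=s["position"]
def fit(q,l):
    A=np.c_[2*q[:,:2],np.ones(len(q))];c=np.linalg.lstsq(A,(q[:,:2]**2).sum(1),rcond=None)[0];print(l,len(q),c[:2],(c[2]+c[:2]@c[:2])**.5)
for lo,hi in ((5,22),(-20,0),(-60,-30)):
    q=Q[(Q[:,2]-tcp[2]>lo)&(Q[:,2]-tcp[2]<hi)&(np.hypot(Q[:,0]-tcp[0]+2,Q[:,1]-tcp[1])<26)]
    if len(q)>20: fit(q,("sleeve",lo))
for lo,hi in ((67,73),(80,90),(90,105)):
    q=Q[(Q[:,2]>lo)&(Q[:,2]<hi)&(np.hypot(Q[:,0]-576,Q[:,1]-169.5)<23)]
    if len(q)>20: fit(q,("valve",lo))
E
python3 -m creep '[[[-1.3,-0.5,-3],[0,0,0],-1],[[-1.3,-0.5,-3],[0,0,0],-1],[[-1.3,-0.5,-9],[0,0,0],-1],[[-1.5,-0.5,-15],[0,0,0],-1],[[-1.5,-0.5,-21],[0,0,0],-1],[[-1.5,-0.5,-27],[0,0,0],-1],[[-1.6,-0.5,-33],[0,0,0],-1],[[-1.6,-0.5,-38],[0,0,0],-1],[[-1.6,-0.5,-40],[0,0,0],-1],[[-1.6,-0.5,-40],[0,0,0],-1]]'
python3 m.py
```

```text
clock: 17.63
position: [576.6, 170.0, 191.8]
ee_rot: [-0.537, 0.459, -0.457, 0.54]
contact_force: [-0.6, -0.5, -0.5]
gripper_width: 45.6
17.6333 J [ 0.554  0.373 -0.112 -0.004 -1.082  1.181] P [576.577 169.954 191.771]
[[ 0.161 -0.987 -0.005]
 [ 0.001  0.005 -1.   ]
 [ 0.987  0.161  0.002]] F [-0.613 -0.503 -0.495] 45.61878954710425
('sleeve', 5) 7167 [575.41  169.658] 22.10801445430113
('sleeve', -20) 4736 [575.181 169.521] 22.00978860414154
('sleeve', -60) 2154 [574.974 169.506] 22.167050425885385
('valve', 67) 150 [575.362 169.27 ] 19.933679665043982
('valve', 80) 218 [576.064 169.684] 16.870274566561175
('valve', 90) 409 [576.184 169.709] 15.94946647421142
```

```bash
python3 -m creep '[[[0.7,0.1,-3],[0,0,0],-1],[[0.7,0.1,-9],[0,0,0],-1],[[0.7,0.1,-15],[0,0,0],-1],[[0.7,0.1,-21],[0,0,0],-1],[[0.7,0.1,-27],[0,0,0],-1],[[0.7,0.1,-33],[0,0,0],-1],[[0.7,0.1,-38],[0,0,0],-1],[[0.7,0.1,-40],[0,0,0],-1],[[0.7,0.1,-40],[0,0,0],-1],[[0.7,0.1,-40],[0,0,0],-1]]'
python3 m.py
```

```text
clock: 18.52
position: [577.7, 170.2, 152.6]
ee_rot: [-0.537, 0.459, -0.457, 0.541]
contact_force: [0.3, -0.8, -1.2]
gripper_width: 45.6
18.5167 J [ 0.553  0.409 -0.162 -0.004 -0.994  1.181] P [577.707 170.21  152.616]
[[ 0.161 -0.987 -0.005]
 [ 0.003  0.006 -1.   ]
 [ 0.987  0.161  0.004]] F [ 0.338 -0.837 -1.229] 45.62891826097461
('sleeve', 5) 7190 [576.512 169.9  ] 22.115056104263886
('sleeve', -20) 4705 [576.502 169.841] 21.549294444105
('sleeve', -60) 1791 [574.838 169.529] 23.32282548867054
('valve', 67) 155 [577.044 169.925] 18.248217073248703
('valve', 80) 205 [574.844 169.503] 23.212435247802613
('valve', 90) 686 [574.937 169.505] 23.20452034539018
```

```bash
python3 -m creep '[[[-0.3,-0.2,-2],[0,0,0],-1],[[-0.3,-0.2,-4],[0,0,0],-1],[[-0.3,-0.2,-6],[0,0,0],-1],[[-0.3,-0.2,-8],[0,0,0],-1],[[-0.3,-0.2,-10],[0,0,0],-1],[[-0.3,-0.2,-10],[0,0,0],-1]]'
python3 -m creep '[[[0,0,-2],[0,0,0],-1],[[0,0,-4],[0,0,0],-1],[[0,0,-6],[0,0,0],-1],[[0,0,-6],[0,0,0],-1]]'
```

```text
clock: 19.07
position: [577.0, 169.8, 142.0]
ee_rot: [-0.537, 0.459, -0.457, 0.541]
contact_force: [0.0, -0.2, -0.7]
gripper_width: 45.8
clock: 19.4
position: [577.1, 169.9, 136.1]
ee_rot: [-0.537, 0.459, -0.457, 0.541]
contact_force: [-0.7, 0.7, -1.7]
gripper_width: 45.5
```

Below the skirt top with no side force; go the last few millimetres.

```bash
python3 -m creep '[[[0,0,-1],[0,0,0],-1],[[0,0,-2],[0,0,0],-1],[[0,0,-2],[0,0,0],-1]]'
python3 -m creep '[[[0,0,-1],[0,0,0],-1],[[0,0,-2],[0,0,0],-1],[[0,0,-2],[0,0,0],-1]]'
```

```text
clock: 19.65
position: [577.2, 170.0, 134.4]
ee_rot: [-0.537, 0.459, -0.457, 0.541]
contact_force: [0.2, -0.3, -1.9]
gripper_width: 45.7
clock: 19.9
position: [577.3, 170.0, 132.6]
ee_rot: [-0.537, 0.459, -0.457, 0.541]
contact_force: [0.7, -0.2, -0.7]
gripper_width: 46.0
```

```bash
python3 -m creep '[[[0,0,-0.7],[0,0,0],-1],[[0,0,-1],[0,0,0],-1],[[0,0,-1],[0,0,0],-1]]'
python3 m.py
```

```text
clock: 20.15
position: [577.5, 170.0, 132.5]
ee_rot: [-0.536, 0.458, -0.457, 0.541]
contact_force: [-3.0, 0.4, 5.0]
gripper_width: 45.8
20.15 J [ 0.553  0.429 -0.187 -0.004 -0.949  1.182] P [577.459 170.05  132.539]
[[ 0.161 -0.987 -0.005]
 [ 0.004  0.006 -1.   ]
 [ 0.987  0.161  0.004]] F [-3.037  0.436  4.966] 45.83273167289067
('sleeve', 5) 10142 [575.405 169.67 ] 19.369524078794203
('sleeve', -20) 2219 [576.126 169.667] 21.915275962341067
('sleeve', -60) 1759 [574.456 169.357] 23.33466217776223
('valve', 67) 264 [574.43  169.361] 23.237704349781367
('valve', 80) 572 [574.707 169.349] 23.185325060406257
('valve', 90) 995 [574.528 169.373] 23.246578538349198
```

```bash
python3 -m creep '[[[0,0,0],[0,0,0],0.12],[[0,0,0],[0,0,0],0.25],[[0,0,0],[0,0,0],0.4],[[0,0,0],[0,0,0],0.4],[[0,0,0],[0,0,0],0.4]]'
python3 -m creep '[[[0,0,5],[0,0,0],0.4],[[0,0,12],[0,0,0],0.4],[[0,0,24],[0,0,0],0.4],[[0,0,40],[0,0,0],0.4],[[0,0,70],[0,0,0],0.4],[[0,0,100],[0,0,0],0.4],[[-20,0,130],[0,0,0],0.4],[[-40,0,140],[0,0,0],0.4],[[-40,0,140],[0,0,0],0.4],[[-40,0,140],[0,0,0],0.4]]'
python3 - <<'E'
from h import *
st()
T=wpose();p,d=arm.get_image("wrist");cv2.imwrite("pics/w12.png",p[:,:,::-1])
Q=wcloud(d,T).reshape(-1,3)
def fit(q,l):
    A=np.c_[2*q[:,:2],np.ones(len(q))];c=np.linalg.lstsq(A,(q[:,:2]**2).sum(1),rcond=None)[0];print(l,len(q),c[:2],(c[2]+c[:2]@c[:2])**.5,q[:,2].max())
for lo,hi in ((75,100),(100,125),(125,150),(150,163),(163,172)):
    q=Q[(Q[:,2]>lo)&(Q[:,2]<hi)];r=np.hypot(q[:,0]-576,q[:,1]-169.5);q=q[(r<27)&(r>17)]
    if len(q)>20: fit(q,lo)
p,d=arm.get_image("scene"); cv2.imwrite("pics/s12.png",cv2.resize(p[180:380,230:570,::-1],None,fx=2.3,fy=2.3))
P=cloud("scene",d).reshape(-1,3)
for n,c in (("bare",(576.1,169.6)),("nbr",(560.2,258.3))):
    q=P[np.hypot(P[:,0]-c[0],P[:,1]-c[1])<26];print(n,np.percentile(q[:,2],[95,99]))
E
```

```text
clock: 20.62
position: [577.2, 170.0, 131.3]
ee_rot: [-0.537, 0.459, -0.457, 0.541]
contact_force: [-0.2, 1.3, 0.1]
gripper_width: 59.5
clock: 21.45
position: [537.0, 170.2, 273.7]
ee_rot: [-0.535, 0.458, -0.457, 0.542]
contact_force: [0.9, -0.0, -0.5]
gripper_width: 59.4
21.45 J [ 0.593  0.248 -0.081 -0.004 -1.233  1.142] P [537.021 170.239 273.683]
[[ 0.162 -0.987 -0.007]
 [ 0.006  0.008 -1.   ]
 [ 0.987  0.162  0.007]] F [ 0.857 -0.011 -0.493] 59.397698934651125
75 217 [577.149 170.267] 20.981032895729655 99.9597923678026
100 539 [576.105 169.885] 21.711685136899106 124.98847180725778
125 871 [576.024 169.899] 21.74383536944629 149.94205138007084
150 587 [576.059 169.885] 21.796976800869064 162.99277399860864
163 1018 [574.957 169.562] 21.947051239017373 166.7160021423436
bare [625.131 632.272]
nbr [166.043 167.595]
```

View pics/s12.png

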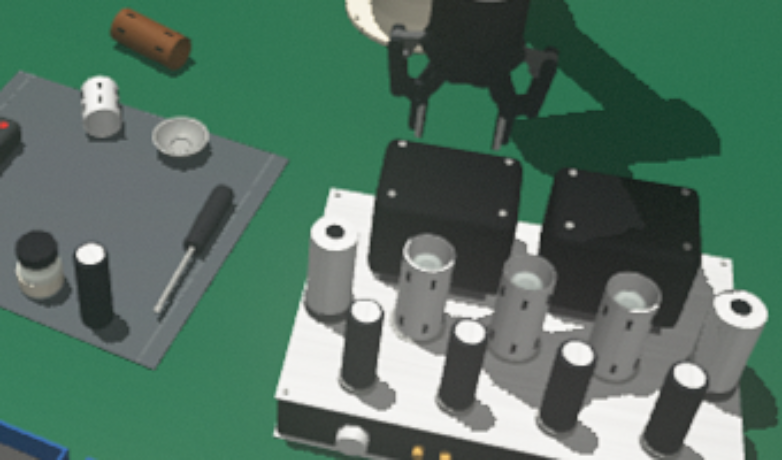

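View pics/w12.png

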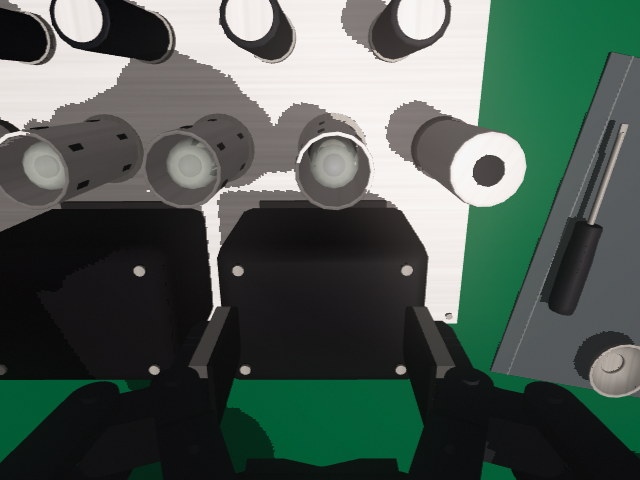

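```bash
python3 - <<'E'
from bench import arm
print(arm.job_done())
E
```

```text
the job is handed in; nothing more can be done
None
```

The long sleeve is standing home over the bare valve, level with its neighbours, and the job was handed in at about 21.6 s. No verdict was reported.

**What I did:**
- I picked the sleeve up near one end with the gripper leaning, tilted it upright and stood it on the bare bench beside the mat.
- I let go, then took it again from straight above with the jaws along the valve row.
- I lowered it over the valve in small checked steps until it touched the chassis.

**Last checks:**
- **Height:** the sleeve's rim is at about 166.7 mm, against 166 to 167.6 mm for the sleeve next to it.
- **Position and tilt:** the fitted axis is about 0.3 mm from the valve's, with no tilt to speak of. The fits at the top rim and at the foot, where little of the wall was in view, disagreed by about 1 mm.
- **Forces:** the highest wrist force I read while fitting it was about 6 N, when it touched the chassis. I only read it between moves.
- **Release:** the gripper is open and raised clear, and the wrist force there is about zero.
- **Bystanders:** in the last scene picture, the things in view on the mat look where they were. I did not measure them. The spare valve and most of the multimeter were outside my crop of that picture, though I worked well clear of both.
- **Failed check:** my scene-camera height check on this sleeve gave a meaningless value (about 630 mm), probably because the gripper above was in its sampling area. I relied on the wrist-camera reading instead.

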